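# Put the stripped watch under cover

## Robot

A 6-joint arm with a two-finger parallel gripper is mounted at the origin on the work surface. World frame = base frame: x ahead of the robot, y to its left, z up, the work surface at z = 0. Lengths are in m, angles in degrees, forces in N, time in s.
With the tool pointing down it reaches from about 0.35 to 0.875 m from the base axis. Payload 15.5 kg.
Tool frame: the origin (TCP) lies at the very end of the fingers, on their centre line; the grasp point (between the pads) lies 19 mm behind it; z points along the fingers, y is the line along which they close (so a half turn about z gives the same grasp; the last joint's range is limited). The gripper opens to 85 mm and grips with 20 to 120 N. Pads are 22 mm wide; open, the fingers measure 114 mm over their backs; the gripper's body (76 mm by 85 mm) begins 54 mm behind the grasp point. The pads swing forward as they close: fully open they stand 13 mm farther back than shut.
Start: joints at [69.414, 28.281, 77.091, -0, 74.628, -5.472], TCP at [0.163, 0.603, 0.205] pointing down, gripper open.
Joint ranges: [-166.48, 166.48], [-47.26, 123.95], [12.59, 153.08], [-70.14, 250.14], [6.76, 159.57], [-176.63, 176.63]. Speed limits (degrees/s): [108.29, 108.29, 147.25, 172.46, 172.46, 172.46].

## Interface

Orientations are given as a 3x3 rotation matrix whose columns are the frame's x, y, z axes.
In Python, from plant import bot gives the robot as it stands. Calls block until the motion is done:
- bot.move_pose(position, orientation): joint-space move of the TCP to a pose.
- bot.move_linear(position, rot=None, max_speed=0.15, until_force=None): straight line of the TCP; rot=None keeps the orientation; max_speed is the mean speed in m/s. With until_force (N) it stops when the force on the tool has changed by that much, and returns True; else False.
- bot.movej(angles): joint-space move.
- bot.gripper_to(opening): finger opening in m; the grip force is fixed at half the most; returns when the fingers have stopped.
- bot.wait(seconds).
- bot.inverse_kinematics(position, orientation): joint angles nearest the present ones, or None.
- bot.sense(): the state.
- bot.capture(name): name is "side" or "top"; returns a dict with "img" (400x640x3 uint8, red, green, blue), "camera_matrix" (3x3 intrinsics, pixels), "rvec" (rotation vector, rad) and "tvec" (3), from world to camera coordinates, as OpenCV has them. Camera axes: x right, y down, z forward; pixel columns grow to the right and rows downward; lengths in m; the calibration is good to about 2 mm. A picture is of the moment at which its call begins. There is no depth.
A pose or a line that the arm cannot do raises bot.PlanningError and nothing moves.
- bot.job_done(): hands the job in; it is judged then, once.
The state is a dict: "clock": time; "joint_pos": joint angles; "joint_vel": joint speeds; "effort": joint torques, N m; "tcp_pos": TCP position; "ee_rot": TCP orientation; "ft_force": force on the tool from outside, world axes, zero at the start; "torque": the same for the moment, N m; "gripper_width": finger opening in m; "grip_force": force on a finger pad.
Only numpy, scipy, OpenCV 4.12 (cv2) and the standard library are available. Lean on these libraries where they do the work, as an engineer would, in place of code of your own. Each camera call takes 0.05 s, during which the arm holds its last target. There are 200 camera calls.

## Task

Put the stripped watch away from the dust: stack the three round parts trays on the turned wooden stand, the tray with the watch case lowest, the dial tray on it and the wheel tray uppermost, each seated in the one below, and close the stack with the flat knobbed lid. Set the glass bell on the table, centred over the movement in its holder, without pressing against them. Carry the trays level, drop nothing, and leave the loupe, the oil cups and the tweezers where they are.

Things in the scene. Friction and masses are not known exactly. Their poses are not given: they have to be found in the camera images.
- case_tray: Loose round aluminium tray holding a steel watch case (39 mm, crown and lugs), fixed in it. 34 mm high, 60 mm outside, open above: bore 54 mm, floor 7 mm up. Underneath a chamfered foot 50 mm across, 4 mm high, that drops into the bore below until the shoulder (4 mm up) rests on that rim. 170 g; hold it across the outside. Origin: centre of the foot's underside; z up; turn does not matter.
- dial_tray: Loose round aluminium tray, 28 mm high, otherwise built as the case tray (60 mm outside, bore 54 mm, foot 50 mm across and 4 mm high). One straight wall parts it unevenly: a white watch dial (30 mm) on the wide side, two thin dark hands on the narrow side, all fixed. 120 g. Origin: centre of the foot's underside; z up; turn does not matter.
- wheel_tray: Loose round aluminium tray, 24 mm high, otherwise built as the case tray (60 mm outside, bore 54 mm, foot 50 mm across and 4 mm high). Three crossing walls make six wedges with small brass wheels, a bridge and screws, fixed, all below the rim. 110 g. Origin: centre of the foot's underside; z up; turn does not matter.
- lid: Loose flat aluminium lid of the tray stack: disc of 60 mm diameter over the same foot (50 mm across, 4 mm high), rim 8 mm and shoulder of the knob 11 mm above the underside; in the middle an upright black cylindrical knob 16 mm in diameter, from 11 to 27 mm above the underside. 80 g. Origin: centre of the underside of the foot; z up; turn does not matter.
- bell: Loose clear glass dust bell, standing mouth down: 60 mm outside diameter, 55 mm inside, clear height inside 40 mm, top of the dome at 50 mm and on it a clear round knob, 16 mm in diameter (slightly waisted), from 50 to 66 mm above the mouth. 110 g. Origin: centre of the mouth; z up; turn does not matter.
- stand: Fixed turned dark-wood stand for the tray stack: a round plate 90 mm in diameter and 8 mm high, on it a ring 60 mm outside, 54 mm inside, its rim 14 mm above the table; a tray's foot drops into the ring, so that the underside of a seated tray's foot is 10 mm above the table. Origin: centre of the underside, on the table; z up.
- holder: Fixed round steel movement holder with two jaws holding a brass watch movement 26 mm in diameter: 36 mm across at most, 27 mm high in all. The bell goes over it and stands on the table. Origin: centre of the underside, on the table; z up.
- loupe: Bystander, loose: black eye loupe standing upright, 35 mm in diameter at the top, 30 mm high. Leave it. Origin: centre of the underside.
- oil_stand: Bystander, loose: grey block 62 x 40 x 10 mm (long side along its x) with three white oil cups in a row, 18 mm high. Leave it. Origin: centre of the underside.
- tweezers: Bystander, loose: steel tweezers 124 mm long and 6 mm high lying flat beyond the other things, points to its +x. Leave them. Origin: middle of the length, on the table.
Mind the look-alikes: they are no part of the job. What is shaped like the wheel_tray but blue is not meant. Leave any red look-alike of the dial_tray alone.

How it is judged (in metres and radians):
At the end, for the whole second after the job is handed in: Stand, case tray, dial tray, wheel tray, lid in one stack, each centred within 4 mm on the one below and seated within 2 mm; bell mouth on the table (within 3 mm) over the holder, centres within 8 mm; all five upright within 0.06 rad, released and at rest (horizontal distance between case_tray and stand below 0.004 m and z of case_tray in the frame of stand between 0.008 and 0.012 m and horizontal distance between dial_tray and case_tray below 0.004 m and z of dial_tray in the frame of case_tray between 0.028 and 0.032 m and horizontal distance between wheel_tray and dial_tray below 0.004 m and z of wheel_tray in the frame of dial_tray between 0.022 and 0.026 m and horizontal distance between lid and wheel_tray below 0.004 m and z of lid in the frame of wheel_tray between 0.018 and 0.022 m and horizontal distance between bell and holder below 0.008 m and z of bell in the frame of holder below 0.003 m and angle between each of case_tray, dial_tray, wheel_tray, lid, bell's own z axis and vertical below 0.06 rad and linear speed of each of case_tray, dial_tray, wheel_tray, lid, bell below 0.01 m/s); the robot touches nothing.
It fails at once if a parts tray is tipped by more than 0.5 rad (angle between any of case_tray, dial_tray, wheel_tray's own z axis and vertical above 0.5 rad).
It fails at once if a tray, the lid or the bell is dropped (falls free faster than 0.6 m/s) ((contact force between case_tray and anything else below 0.01 N and linear speed of case_tray above 0.6 m/s) or (contact force between dial_tray and anything else below 0.01 N and linear speed of dial_tray above 0.6 m/s) or (contact force between wheel_tray and anything else below 0.01 N and linear speed of wheel_tray above 0.6 m/s) or (contact force between lid and anything else below 0.01 N and linear speed of lid above 0.6 m/s) or (contact force between bell and anything else below 0.01 N and linear speed of bell above 0.6 m/s)).
It fails at once if the bell is pressed against the movement or its holder with more than 3 N (contact force between bell and holder above 3 N).
It fails at once if the loupe, the oil cups or the tweezers are moved more than 20 mm (distance of any of loupe, oil_stand, tweezers from where it was at the start of the episode above 0.02 m).
It also fails if it takes over 144 s, if anything falls off the work surface, if the arm or the gripper's body presses on something with over 40 N, if the wrist force passes 120 N, or if a joint passes its speed limit or range.

## Working session

There is one attempt and no reset: what is moved stays moved. The work goes in short steps, each a Python script; the robot and the scene stay as the last script left them, time stands still between calls to the robot, and variables do not carry over. Pictures are saved under pics/ and viewed, at most 14 in all, crops included, and the job is handed in when it is done.

```bash
mkdir -p pics; ls; python3 - <<'E'
from plant import bot
import cv2,numpy as np
for n in("top","side"):
    c=bot.capture(n); cv2.imwrite(f"pics/{n}0.png",c["img"][:,:,::-1])
    R=cv2.Rodrigues(c["rvec"])[0]; print(n,c["camera_matrix"].tolist(),(-R.T@np.ravel(c["tvec"])).round(3),R.round(3).tolist())
s=bot.sense();print(s["clock"],s["ee_rot"],s["gripper_width"])
E
```

```text
pics
top [[508.7983085892963, 0.0, 313.86957299335063], [0.0, 508.7983085892963, 198.6811471604183], [0.0, 0.0, 1.0]] [0.371 0.017 1.118] [[0.0, -1.0, -0.011], [-0.983, 0.002, -0.181], [0.181, 0.011, -0.983]]
side [[474.51825996966625, 0.0, 322.6979573590659], [0.0, 474.51825996966625, 205.50264500067183], [0.0, 0.0, 1.0]] [ 0.462 -0.904  0.63 ] [[0.99, -0.14, -0.025], [-0.096, -0.529, -0.843], [0.104, 0.837, -0.537]]
0.1 [[-9.65410601e-01  2.60734049e-01 -3.57287391e-04]
 [ 2.60734278e-01  9.65410112e-01 -9.75918943e-04]
 [ 9.04735623e-05 -1.03531956e-03 -9.99999460e-01]] 0.08565381459731204
```

View pics/top0.png

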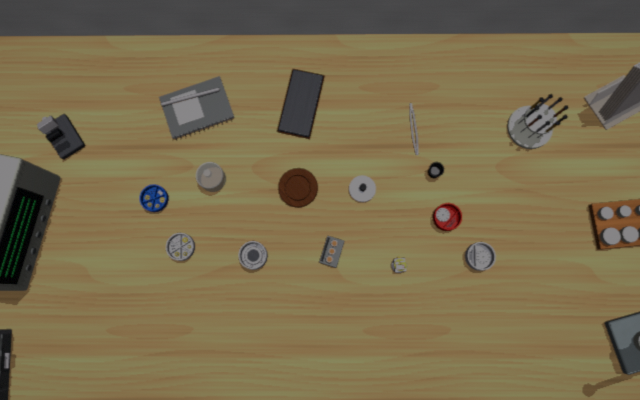

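View pics/side0.png

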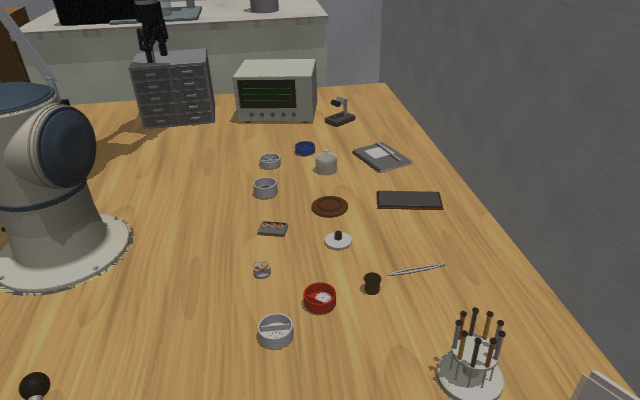

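The top view shows: wheel tray (181,247), blue look-alike (154,198), bell (211,178), case tray (253,256), stand (298,188), lid (362,189), holder (400,265), dial tray (481,256), red look-alike (447,217). In the side view they are at wheel (270,160), case (265,188), bell (326,163), stand (330,206), lid (338,240), holder (262,269), dial (276,331).

```bash
cat > h.py <<'E'
from plant import bot
import cv2,numpy as np
def ray(c,px,z):
    R=cv2.Rodrigues(c["rvec"])[0]; o=-R.T@np.ravel(c["tvec"])
    u=cv2.undistortPoints(np.float64([[px]]),c["camera_matrix"],None).ravel()
    d=R.T@np.array([u[0],u[1],1]); return o+d*(z-o[2])/d[2]
def proj(c,p): return cv2.projectPoints(np.float64([p]),c["rvec"],c["tvec"],c["camera_matrix"],None)[0].ravel()
def mask(img,dark=False):
    hsv=cv2.cvtColor(img,cv2.COLOR_RGB2HSV)
    m=((hsv[...,2]<105) if dark else (hsv[...,1]<75)).astype(np.uint8)
    return cv2.morphologyEx(m,cv2.MORPH_CLOSE,np.ones((5,5),np.uint8))
def blob(c,px,dark=False,r=26):
    """bbox, area and centre of the blob's hull nearest px"""
    m=mask(c["img"],dark); cs,_=cv2.findContours(m,cv2.RETR_EXTERNAL,cv2.CHAIN_APPROX_NONE)
    cs=[k for k in cs if cv2.contourArea(k)>25]
    k=min(cs,key=lambda k:-cv2.pointPolygonTest(k,(float(px[0]),float(px[1])),True))
    h=cv2.convexHull(k); M=cv2.moments(h); return np.array([M["m10"],M["m01"]])/M["m00"],cv2.boundingRect(h),M["m00"]
E
python3 - <<'E'
from h import *
T=bot.capture("top");S=bot.capture("side")
D=dict(case=((253,256),(265,188),.034),wheel=((181,247),(270,160),.024),dial=((481,256),(276,331),.028),bell=((211,178),(326,163),.05),
 lid=((362,189),(338,240),.008),stand=((298,188),(330,206),.009),holder=((400,265),(262,269),.027))
for n,(a,b,h) in D.items():
    for c,p in((T,a),(S,b)):
        q,bb,A=blob(c,p,n=="stand"); print(n,q.round(1),bb,A,ray(c,q,h/2).round(4))
for n,p in dict(loupe=(436,170),oil=(333,252),tw=(414,130),red=(447,217),blue=(154,198)).items(): print(n,ray(T,p,.01).round(3))
v=np.hstack([cv2.resize(c["img"][b:b+130,a:a+130],None,fx=3,fy=3,interpolation=2) for c,a,b in((T,300,160),(S,240,145))])
v2=np.hstack([cv2.resize(cv2.merge([mask(c["img"])*255]*3)[b:b+130,a:a+130],None,fx=3,fy=3) for c,a,b in((T,300,160),(S,240,145))])
cv2.imwrite("pics/c1.png",np.vstack([v[:,:,::-1],v2])[:600*2:1]) ; im=cv2.imread("pics/c1.png"); cv2.imwrite("pics/c1.png",cv2.resize(im,(600,600)))
E
```

```text
case [252.4 254.9] (238, 241, 30, 29) 652.5 [0.4511 0.1626 0.017 ]
case [264.8 187.2] (253, 177, 24, 22) 422.0 [0.4468 0.1664 0.017 ]
wheel [179.6 246.2] (165, 232, 30, 29) 651.0 [0.4704 0.3224 0.012 ]
wheel [269.6 160.5] (259, 153, 22, 16) 270.5 [0.466  0.3263 0.012 ]
dial [480.4 255.9] (465, 242, 32, 29) 686.5 [ 0.4488 -0.329   0.014 ]
dial [275.2 330.4] (258, 313, 35, 36) 1019.5 [ 0.4461 -0.3234  0.014 ]
bell [210.1 176.2] (195, 162, 31, 30) 672.0 [0.6237 0.2588 0.025 ]
bell [323.6 160.2] (310, 144, 27, 31) 572.0 [0.6154 0.2736 0.025 ]
lid [362.  188.2] (349, 175, 27, 27) 564.0 [ 0.6004 -0.0775  0.004 ]
lid [338.  240.2] (325, 232, 27, 18) 363.5 [ 0.5974 -0.0737  0.004 ]
stand [297.5 187.4] (278, 168, 40, 40) 1230.5 [0.6023 0.0665 0.0045]
stand [329.3 206.4] (311, 196, 37, 22) 603.0 [0.5993 0.0653 0.0045]
holder [398.8 264.7] (391, 257, 16, 16) 191.0 [ 0.4301 -0.1531  0.0135]
holder [261.3 269.7] (254, 261, 17, 18) 226.0 [ 0.4273 -0.1574  0.0135]
loupe [ 0.64  -0.243  0.01 ]
oil [ 0.458 -0.012  0.01 ]
tw [ 0.734 -0.197  0.01 ]
red [ 0.534 -0.262  0.01 ]
blue [0.578 0.385 0.01 ]
```

View pics/c1.png

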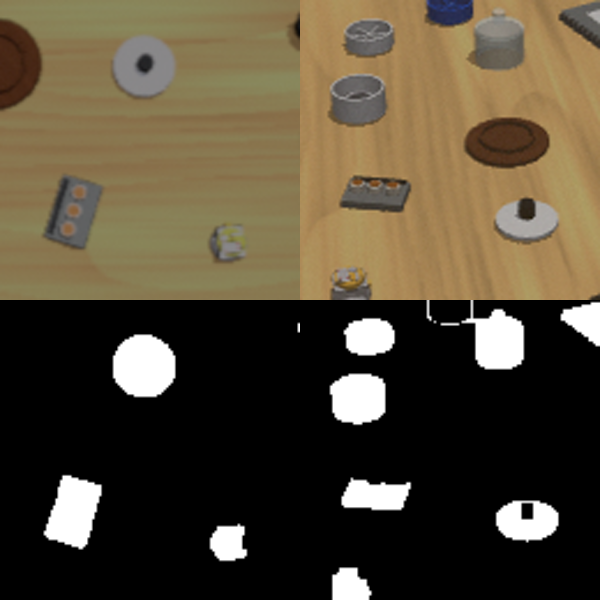

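The crops confirm clean masks: lid disc and bell segment whole, the holder partly because of its brass. The two views agree to 3–5 mm, except for the bell, whose blob merged with the blue tray in the side view. I'll centre each tray by gripping it in two perpendicular directions, and use those results to correct the camera bias.

```bash
cat >> h.py <<'E'
def Rz(a):
    a=np.deg2rad(a); c,s=np.cos(a),np.sin(a); return np.array([[c,s,0],[s,-c,0],[0,0,-1.]])
def yaw(a0):
    return a0
def st(t=""):
    s=bot.sense(); print(t,round(s["clock"],2),np.round(s["tcp_pos"],4),"w",round(s["gripper_width"],4),"g",round(float(np.max(s["grip_force"])),1),"F",np.round(s["ft_force"],1),"j6",round(s["joint_pos"][5])); return s
def pick(xy,a,ztcp,op=.085,opj=None,second=True):
    """grip at yaw a+90 to centre, then at yaw a"""
    x,y=xy
    if abs(bot.sense()["gripper_width"]-op)>.003: bot.gripper_to(op)
    a1=a+90 if second else a
    bot.move_pose([x,y,ztcp+.08],Rz(a1)); bot.move_linear([x,y,ztcp+.03],max_speed=.15)
    if bot.move_linear([x,y,ztcp],max_speed=.06,until_force=8): st("touch!")
    if second:
        bot.gripper_to(.055); st("g1"); bot.gripper_to(op)
        bot.move_pose([x,y,ztcp],Rz(a))
    bot.gripper_to(.055 if op>.06 else .010); return st("g2")
E
python3 - <<'E'
from h import *
x=(.4490,.1645)
import sys
for a in (-90,0,90,180): 
    j=bot.inverse_kinematics([*x,.1],Rz(a)); print(a,None if j is None else np.round(j))
bot.gripper_to(.085); print(bot.sense()["gripper_width"])
pick(x,180,.006)
bot.move_linear([*x,.12]); st("up")
T=bot.capture("top");S=bot.capture("side")
cv2.imwrite("pics/s1.png",np.vstack([T["img"][120:340,80:520],S["img"][100:320,160:600]])[:,:,::-1])
E
```

```text
-90 [  13.   25.  104.   -0.   50. -167.]
0 [ 13.  25. 104.  -0.  50. 103.]
90 [ 13.  25. 104.  -0.  50.  13.]
180 [ 13.  25. 104.  -0.  50. -77.]
0.08546507282340582
g1 4.45 [0.4491 0.1645 0.0061] w 0.0551 g 0.0 F [ 0.2 -0.5  0.3] j6 -167
g2 6.72 [0.449  0.1645 0.006 ] w 0.0547 g 0.0 F [ 0.3 -0.7  0.7] j6 -77
up 7.63 [0.4485 0.1644 0.1194] w 0.055 g 0.0 F [-0.6 -0.1  0. ] j6 -77
```

View pics/s1.png

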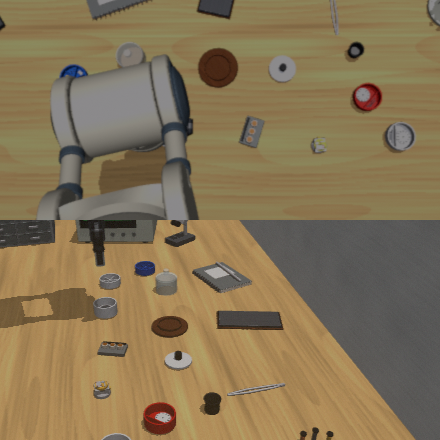

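```bash
python3 - <<'E'
from h import *
S=bot.capture("side"); s=st()
print(proj(S,s["tcp_pos"]),proj(S,[.449,.1645,.034]),blob(S,(265,188)))
cv2.imwrite("pics/s2.png",cv2.resize(S["img"][70:220,180:340],None,fx=4,fy=4,interpolation=2)[:,:,::-1])
E
```

```text
7.78 [0.4485 0.1644 0.1192] w 0.0552 g 0.0 F [-0.5 -1.  -0.3] j6 -77
[261.74582671 151.71029049] [265.0864656  181.79631049] (array([264.77008751, 187.30668258]), (253, 177, 24, 22), 419.0)
```

View pics/s2.png

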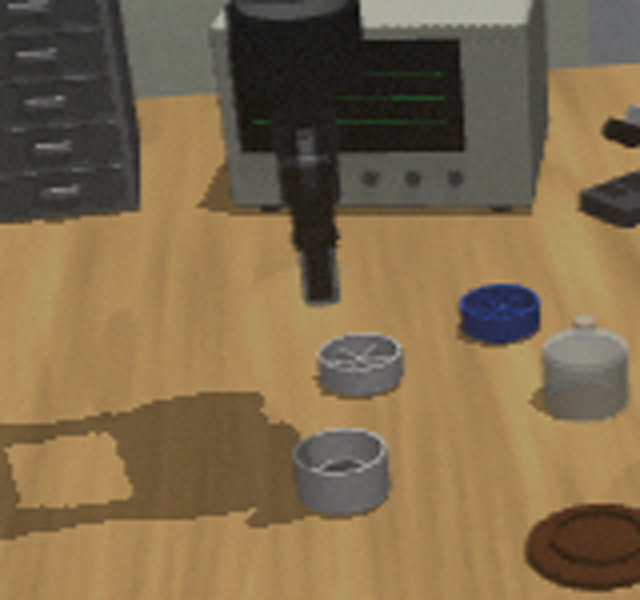

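The gripper closed above the tray without touching it; in the side view the near fingertip is at (260,145), well above the projected TCP at (262,152). So at this opening the fingertips sit farther back than the TCP. I'll measure that as a function of opening.

```bash
python3 - <<'E'
from h import *
def yplane(c,px,y):
    a=ray(c,px,0);b=ray(c,px,.2); return a+(b-a)*(y-a[1])/(b[1]-a[1])
bot.move_pose([.449,.1645,.13],Rz(180)) 
ims=[]
for w in (.085,.06,.035,.016,.0):
    bot.gripper_to(w); s=bot.sense(); S=bot.capture("side"); p=s["tcp_pos"]
    im=S["img"][95:165,230:290]; ims.append(cv2.resize(im,None,fx=4,fy=4)[:,:,::-1])
    g=cv2.cvtColor(S["img"],cv2.COLOR_RGB2HSV); m=(g[...,1]<90).astype(np.uint8)[:, 252:270]; rows=np.where(m[100:165].sum(1)>=4)[0]+100
    # last row of contiguous run
    r=rows[0]
    for k in rows[1:]:
        if k<=r+1:r=k
        else:break
    gw=s["gripper_width"]; q=yplane(S,(261,r+.5),p[1]-gw/2); print(round(gw,4),r,q.round(4),"behind TCP",round(q[2]-p[2],4), p.round(4), s["ft_force"].round(1))
cv2.imwrite("pics/f.png",cv2.resize(np.hstack(ims),(800,187)))
E
```

```text
0.0848 140 [0.45   0.1221 0.1682] behind TCP 0.0383 [0.4489 0.1645 0.1299] [-0.1  0.4 -0.2]
0.06 141 [0.4496 0.1345 0.16  ] behind TCP 0.03 [0.449  0.1645 0.13  ] [-0.  -0.3 -0. ]
0.0349 141 [0.4495 0.1471 0.1543] behind TCP 0.0243 [0.449  0.1645 0.13  ] [-0.7 -0.2 -0.3]
0.016 140 [0.4496 0.1565 0.1527] behind TCP 0.0227 [0.449  0.1645 0.13  ] [-0.3 -0.2 -0.6]
-0.0003 138 [0.45   0.1647 0.1542] behind TCP 0.0242 [0.449  0.1645 0.13  ] [-0.1  0.1 -0. ]
```

View pics/f.png

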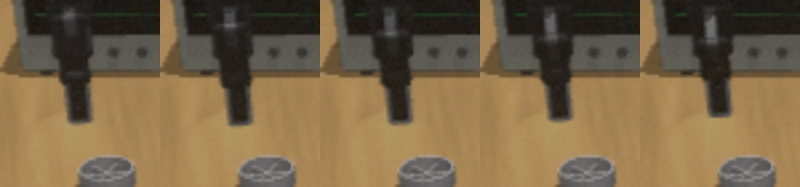

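The tips measure about 23 mm above the reported TCP even when shut. I'll confirm by touching the table at a free spot.

```bash
python3 - <<'E'
from h import *
bot.move_pose([.52,.165,.05],Rz(180)); st()
try:
    print(bot.move_linear([.52,.165,-.03],max_speed=.03,until_force=5)); st("shut")
except Exception as e: print(e)
bot.move_linear([.52,.165,.05])
E
```

```text
10.57 [0.5195 0.1648 0.0494] w -0.0001 g 0.0 F [-0.3 -0.7 -0.7] j6 -79
True
shut 12.83 [ 0.5201  0.165  -0.0263] w 0.0002 g 4.2 F [-1.6 -0.2  9. ] j6 -79
```

The tips touch the table at TCP z ≈ −0.025, so the real fingertips are ~24 mm short of the reported TCP when shut and ~30 mm short at a 60 mm opening. I'll apply that offset from here on.

```bash
python3 - <<'E'
from h import *
x=(.4490,.1645)
S=bot.capture("side");print(blob(S,(265,188))[0])
pick(x,180,-.022)
S=bot.capture("side");q=blob(S,(265,188))[0];print(q)
bot.move_linear([*x,.08]); st("up")
S=bot.capture("side")
cv2.imwrite("pics/s3.png",cv2.resize(S["img"][70:220,180:340],None,fx=3,fy=3,interpolation=2)[:,:,::-1])
E
```

```text
[265.00348028 187.31515855]
g1 17.27 [ 0.4493  0.1646 -0.0212] w 0.0597 g 60.8 F [-1.5 -0.5 15.9] j6 -167
g2 19.51 [ 0.449   0.1644 -0.0217] w 0.0576 g 62.9 F [-1.2 -1.3 10.1] j6 -77
[337.15497485 177.14093931]
up 20.39 [0.4486 0.1644 0.0794] w 0.0571 g 64.2 F [ 0.6  0.3 -2.7] j6 -77
```

View pics/s3.png

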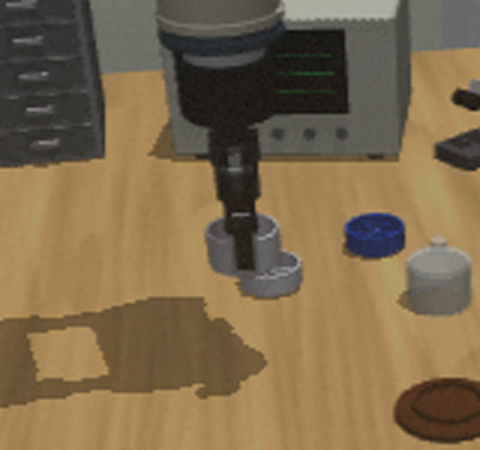

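The case tray is lifted and looks centred between the fingers, but the width reads 57 mm rather than 60, so I'll check for tilt or slip.

```bash
python3 - <<'E'
from h import *
bot.move_pose([.52,.165,.08],Rz(180)); st()
bot.move_pose([.52,.165,.08],Rz(90)); st()
S=bot.capture("side");p=bot.sense()["tcp_pos"]
print(proj(S,p+[0,0,.022]),proj(S,p+[0,0,.022+.034]),blob(S,proj(S,p+[0,0,.03])))
u,v=proj(S,p+[0,0,.035]).astype(int)
cv2.imwrite("pics/s4.png",cv2.resize(S["img"][v-35:v+35,u-45:u+45],None,fx=7,fy=7,interpolation=2)[:,:,::-1])
E
```

```text
20.82 [0.5205 0.1648 0.0788] w 0.0576 g 64.1 F [-0.8  0.6 -2.3] j6 -79
 22.28 [0.5196 0.165  0.08  ] w 0.0572 g 64.1 F [-0.4 -0.6 -1.1] j6 11
[291.02574488 155.42293849] [290.17953319 142.96986057] (array([337.16157261, 177.18618721]), (0, 0, 640, 400), 224379.0)
```

View pics/s4.png

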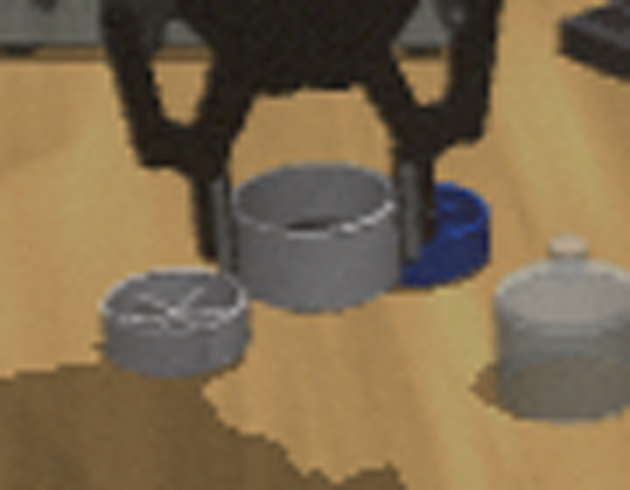

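The tray is level and centred at zoom (318,240), i.e. column 290.4 against the projected TCP column 290.6, so the side camera's lateral bias is about 0. Next I'll lower it onto the stand with force stop and search a little if it lands on the ring.

```bash
cat >> h.py <<'E'
def place(xy,zt,above=.05,f=6,steps=((0,0),(2,0),(-2,0),(0,2),(0,-2),(2,2),(-2,2),(2,-2),(-2,-2),(4,0),(-4,0),(0,4),(0,-4))):
    """lower to zt (TCP); seated when within 2 mm of it. returns offset used"""
    x,y=xy; bot.move_linear([x,y,zt+above],max_speed=.15)
    for k,(dx,dy) in enumerate(steps):
        X,Y=x+dx/1e3,y+dy/1e3
        bot.move_linear([X,Y,zt+(.010 if k==0 else .007)],max_speed=.1)
        hit=bot.move_linear([X,Y,zt-.001],max_speed=.02,until_force=f); s=st(f"try {dx},{dy} hit {hit}")
        if s["tcp_pos"][2]<zt+.002: return (X,Y)
    return None
E
python3 - <<'E'
from h import *
x=(.6008,.0659)
bot.move_pose([*x,.06],Rz(90))
print(place(x,.010-.022,above=.04))
S=bot.capture("side");cv2.imwrite("pics/s5.png",cv2.resize(S["img"][160:230,280:380],None,fx=7,fy=7,interpolation=2)[:,:,::-1])
E
```

```text
try 0,0 hit True 24.23 [ 0.6009  0.0659 -0.0117] w 0.0573 g 65.3 F [-0.8 -0.3  9.7] j6 1
(0.6008, 0.0659)
```

View pics/s5.png

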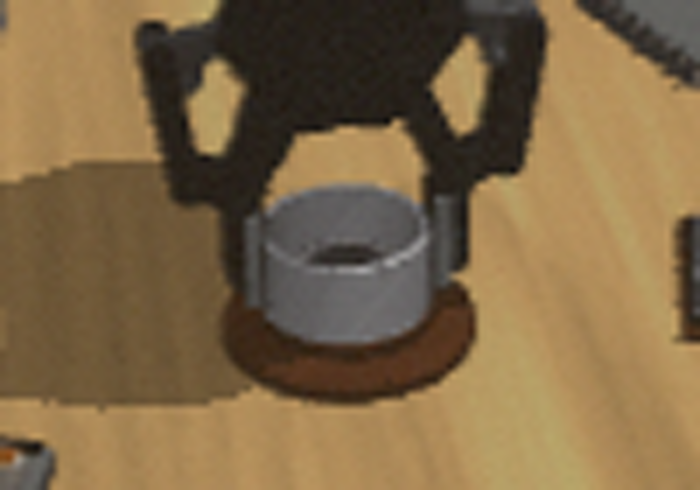

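Seated: TCP z −0.0117 against the −0.012 target, and the tray sits centred on the plate in the image (347 against 348). I'll release it and do the dial tray, then the wheel tray.

```bash
cat > tray.py <<'E'
from h import *
def tray(xy,foot):
    s0=(.6008,.0659)
    pick(xy,90,-.022); bot.move_linear([*xy,.09]); s=st("up")
    if s["grip_force"]<20: print("not held"); return
    bot.move_pose([*s0,max(.09,foot+.03)],Rz(90)); r=place(s0,foot-.022,above=.02); st("placed"); print(r)
    return r
def release(z=.15):
    p=bot.sense()["tcp_pos"]; bot.gripper_to(.085); bot.move_linear([p[0],p[1],z])
E
python3 - <<'E'
from tray import *
release()
print(tray((.4475,-.326),.040))
S=bot.capture("side");cv2.imwrite("pics/s6.png",cv2.resize(S["img"][150:220,280:380],None,fx=7,fy=7,interpolation=2)[:,:,::-1])
E
```

```text
g1 29.51 [ 0.4477 -0.3262 -0.0212] w 0.0574 g 63.0 F [-1.8  2.3 11.2] j6 -132
g2 31.74 [ 0.4475 -0.326  -0.0213] w 0.0587 g 60.9 F [-3.6  2.6 15.2] j6 -42
up 32.64 [ 0.4471 -0.3257  0.0892] w 0.059 g 64.4 F [-0.6 -0.4 -1.6] j6 -42
try 0,0 hit True 35.42 [0.6008 0.0659 0.0188] w 0.0584 g 65.4 F [-1.1 -0.1  7.7] j6 1
placed 35.42 [0.6008 0.0659 0.0188] w 0.0584 g 65.4 F [-1.1 -0.1  7.7] j6 1
(0.6008, 0.0659)
(0.6008, 0.0659)
```

View pics/s6.png

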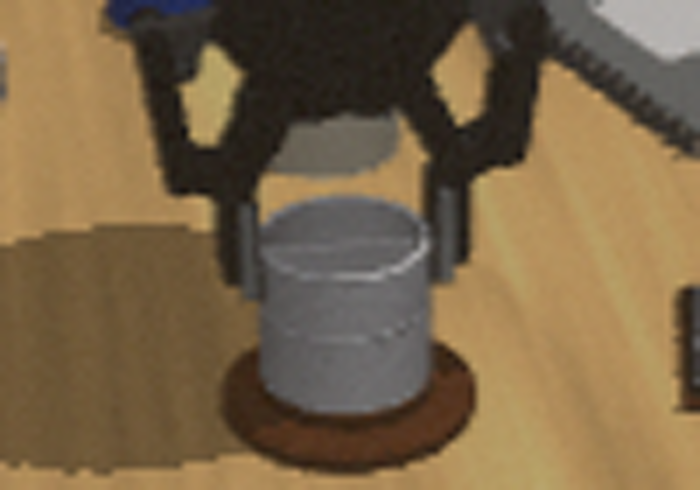

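The dial tray is seated flush, with a continuous seam around (345,335) in the crop. Next the wheel tray.

```bash
python3 - <<'E'
from tray import *
release()
print(tray((.4682,.3244),.064))
S=bot.capture("side");cv2.imwrite("pics/s7.png",cv2.resize(S["img"][140:220,280:380],None,fx=7,fy=7,interpolation=2)[:,:,::-1])
E
```

```text
g1 39.58 [ 0.4684  0.3245 -0.0213] w 0.0567 g 63.7 F [-2.2 -1.5  8.7] j6 -61
g2 41.83 [ 0.4682  0.3244 -0.0213] w 0.0585 g 60.9 F [-3.5 -2.1 15.2] j6 29
up 42.73 [0.4677 0.3241 0.0892] w 0.0588 g 64.2 F [-0.3  0.1 -1.2] j6 29
try 0,0 hit True 44.95 [0.6009 0.0659 0.0428] w 0.0581 g 65.1 F [-1.   0.2  7.4] j6 1
placed 44.95 [0.6009 0.0659 0.0428] w 0.0581 g 65.1 F [-1.   0.2  7.4] j6 1
(0.6008, 0.0659)
(0.6008, 0.0659)
```

View pics/s7.png

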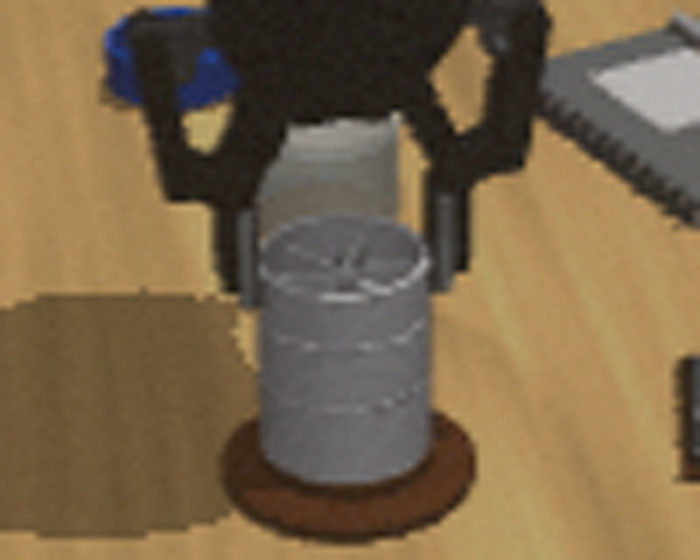

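All three trays are seated with even seams. Now the lid, taken by its knob.

```bash
python3 - <<'E'
from tray import *
release(.17)
x=(.5989,-.0756); s0=(.6008,.0659)
bot.gripper_to(.045)
pick(x,90,-.009,op=.045); bot.move_linear([*x,.13]); s=st("up")
if s["grip_force"]>20:
    bot.move_pose([*s0,.13],Rz(90)); print(place(s0,.084-.009,above=.02))
S=bot.capture("side");cv2.imwrite("pics/s8.png",cv2.resize(S["img"][130:250,270:370],None,fx=5,fy=5,interpolation=2)[:,:,::-1])
E
```

```text
g1 49.9 [ 0.5991 -0.0756 -0.0087] w 0.0547 g 0.0 F [0.9 0.1 0.1] j6 -103
g2 52.03 [ 0.599  -0.0756 -0.0088] w 0.0126 g 58.6 F [-0.8  1.2  5.8] j6 -13
up 53.11 [ 0.5983 -0.0755  0.1291] w 0.0124 g 58.6 F [ 0.4 -0.4 -1.8] j6 -13
try 0,0 hit True 54.83 [0.6012 0.0662 0.0766] w 0.0126 g 59.6 F [-0.7  2.   7.8] j6 1
(0.6008, 0.0659)
```

View pics/s8.png

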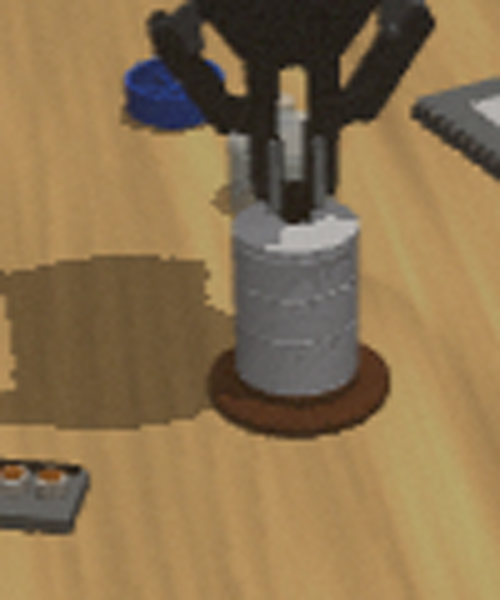

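The lid appears seated, though it stopped 1.6 mm high (and the first centring grip missed because of a helper default). I'll release, then check the knob height by touching it with shut fingers.

```bash
sed -i 's/bot.gripper_to(.055); st("g1")/bot.gripper_to(.055 if op>.06 else .010); st("g1")/' h.py; python3 - <<'E'
from tray import *
bot.gripper_to(.045); bot.move_linear([.6008,.0659,.13]); 
bot.gripper_to(0.0); bot.move_linear([.6008,.0659,.1],max_speed=.1)
print(bot.move_linear([.6008,.0659,.082],max_speed=.015,until_force=4)); st("knob")
bot.move_linear([.6008,.0659,.2]); bot.gripper_to(.045)
bot.move_pose([.55,.2,.2],Rz(90))
S=bot.capture("side");T=bot.capture("top")
a=cv2.resize(S["img"][140:240,280:380],None,fx=4,fy=4,interpolation=2);b=cv2.resize(T["img"][140:240,240:340],None,fx=4,fy=4,interpolation=2)
cv2.imwrite("pics/s9.png",np.hstack([a,b])[:,:,::-1])
E
```

```text
True
knob 57.69 [0.6008 0.0659 0.0847] w -0.0001 g 4.0 F [-0.9 -1.   8. ] j6 1
```

View pics/s9.png

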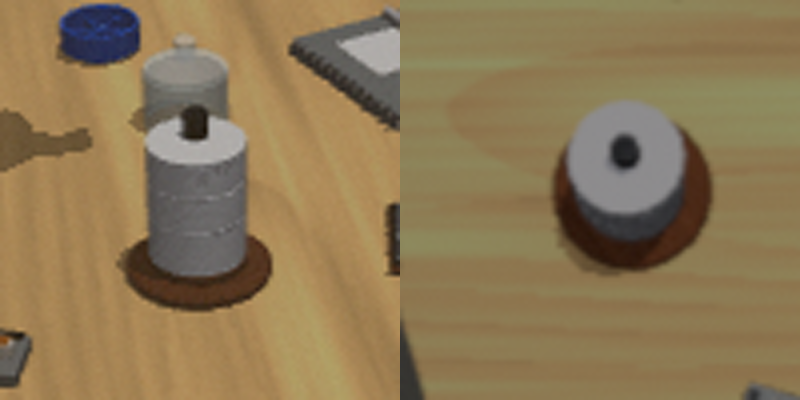

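The knob top is at 0.0847 + 0.0263 = 0.111 m, exactly the seated height. Now the bell: I'll measure its knob at side pixel (326,150) and top pixel ~(208,172).

```bash
python3 - <<'E'
from h import *
bot.move_pose([.45,-.05,.25],Rz(90))
S=bot.capture("side");T=bot.capture("top")
for z in (.058,): print(ray(S,(326,151),z).round(4))
g=cv2.cvtColor(S["img"],cv2.COLOR_RGB2HSV)
for r in range(146,178,2): # bell width per row
    m=np.where(g[r,300:350,1]<75)[0]; print(r,(m.min()+300,m.max()+300) if len(m) else None,end=" ")
q=blob(T,(211,178)); print(q,ray(T,q[0],.025).round(4)); print(blob(T,(400,265)),blob(S,(262,269)))
a=cv2.resize(S["img"][135:185,300:350],None,fx=8,fy=8,interpolation=2);b=cv2.resize(T["img"][152:202,186:236],None,fx=8,fy=8,interpolation=2)
cv2.imwrite("pics/b.png",np.hstack([a,b])[:,:,::-1])
E
```

```text
[0.6214 0.2628 0.058 ]
146 None 148 None 150 (np.int64(324), np.int64(328)) 152 (np.int64(314), np.int64(331)) 154 (np.int64(310), np.int64(334)) 156 (np.int64(316), np.int64(336)) 158 (np.int64(316), np.int64(336)) 160 (np.int64(316), np.int64(336)) 162 (np.int64(316), np.int64(336)) 164 (np.int64(316), np.int64(336)) 166 (np.int64(316), np.int64(336)) 168 (np.int64(316), np.int64(336)) 170 (np.int64(316), np.int64(337)) 172 (np.int64(317), np.int64(340)) 174 (np.int64(316), np.int64(341)) 176 (np.int64(316), np.int64(341)) (array([210.13758971, 176.22469686]), (195, 162, 31, 30), 673.5) [0.6237 0.2587 0.025 ]
(array([366.98997356, 277.32522308]), (259, 142, 215, 258), 47142.0) (array([261.27937916, 269.73392461]), (254, 261, 17, 18), 225.5)
```

View pics/b.png

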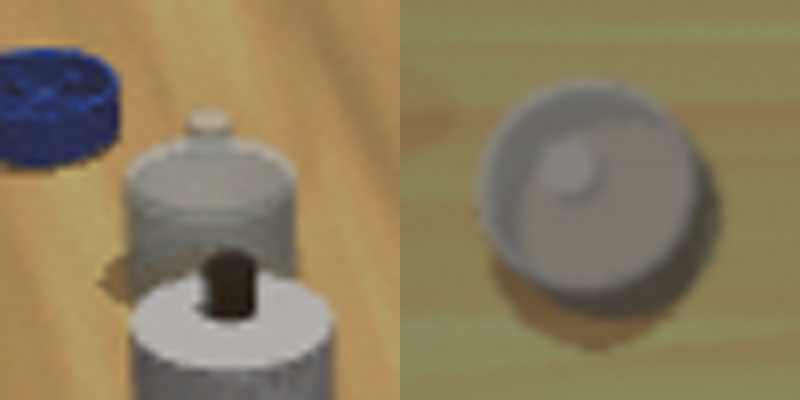

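The knob is at zoom (210,122) → side (326.2,150.2) and zoom (568,165) → top (207,172.6). I'll pick up the bell and carry it high past the stack to the holder.

```bash
python3 - <<'E'
from h import *
S=bot.capture("side");T=bot.capture("top")
a=ray(S,(326.2,150.2),.059);b=ray(T,(207,172.6),.062); print(a,b)
x=((a+b)/2)[:2]; assert np.linalg.norm(a-b)<.012
bot.move_pose([*x,.2],Rz(90))
s=pick(x,90,.031,op=.045)
if s["grip_force"]>20:
    bot.move_linear([*x,.05],max_speed=.05); bot.move_linear([*x,.19]); st("up")
    h=(.4287,-.155)
    bot.move_pose([*h,.19],Rz(90)); bot.move_linear([*h,.075]); st()
S=bot.capture("side")
cv2.imwrite("pics/b2.png",cv2.resize(S["img"][190:300,200:310],None,fx=5,fy=5,interpolation=2)[:,:,::-1])
E
```

```text
[0.62236496 0.26557641 0.059     ] [0.62309009 0.257576   0.062     ]
g1 65.46 [0.6231 0.2615 0.0315] w 0.0116 g 58.7 F [-0.3 -2.6  5.8] j6 -72
g2 67.75 [0.6227 0.2616 0.0312] w 0.0117 g 58.6 F [-3.1  0.2  4.9] j6 18
up 69.37 [0.6222 0.2614 0.1889] w 0.0114 g 58.6 F [ 0.3 -0.7 -1.7] j6 18
 71.97 [ 0.4292 -0.155   0.0755] w 0.0116 g 58.6 F [-0.2 -0.4 -1. ] j6 -27
```

View pics/b2.png

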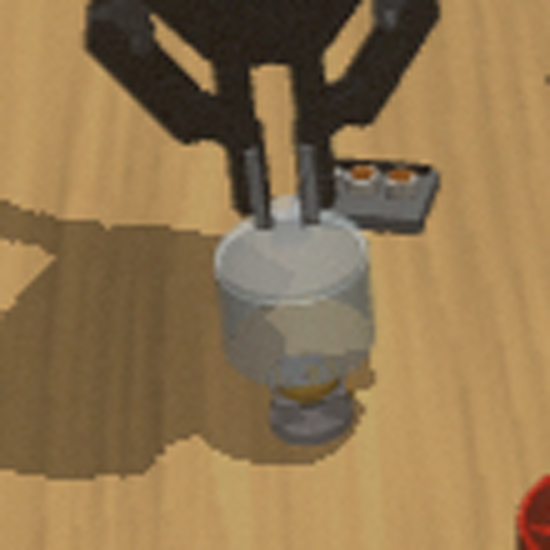

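```bash
python3 - <<'E'
from h import *
S=bot.capture("side")
for z in (0,.0445,.0945): print(z,(proj(S,[.4292,-.155,z])-[200,190])*5)
E
```

```text
0 [313.8840026  420.14450321]
0.0445 [303.40091959 333.91218862]
0.0945 [290.96638374 231.62750709]
```

The projected bell axis meets the table at zoom (314,420) and the holder base is seen at (312,425), a 1–3 mm difference against 9 mm clearance. I'll lower it.

```bash
python3 - <<'E'
from h import *
h=(.4288,-.156)
bot.move_linear([*h,.07],max_speed=.05)
print(bot.move_linear([*h,.036],max_speed=.025,until_force=2.5)); s=st()
if s["tcp_pos"][2]<.038:
    print(bot.move_linear([*h,.028],max_speed=.006,until_force=2.5)); st()
S=bot.capture("side")
cv2.imwrite("pics/b3.png",cv2.resize(S["img"][200:300,210:310],None,fx=5,fy=5,interpolation=2)[:,:,::-1])
E
```

```text
False
 73.83 [ 0.4288 -0.156   0.0361] w 0.0116 g 58.6 F [-0.5  0.8 -1.5] j6 -27
True
 74.65 [ 0.4284 -0.1558  0.0311] w 0.0115 g 59.1 F [-1.1 -0.1  4.3] j6 -27
```

View pics/b3.png

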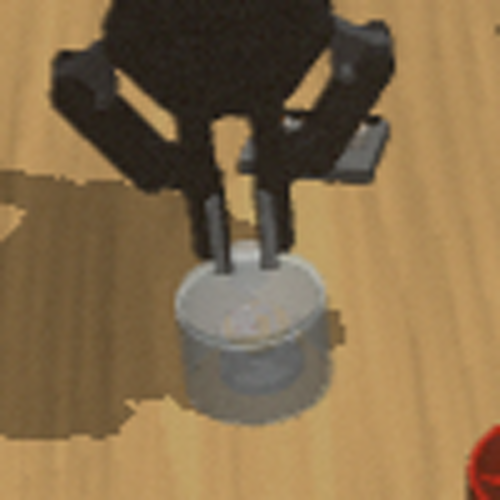

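The bell is on the table: contact at TCP z 0.0311, the height it was picked from. The holder base (262,370) lies well inside the bell's base (~(256,375)). I'll release it, back off and check centring from above; 13 of 14 views are used, so the last goes to this.

```bash
python3 - <<'E'
from h import *
bot.gripper_to(.045); p=bot.sense()["tcp_pos"]; bot.move_linear([p[0],p[1],.2]); bot.move_pose([.35,.35,.3],Rz(90)); bot.wait(.5); st()
S=bot.capture("side");T=bot.capture("top")
q=blob(T,(400,265)); print("bellT",q,ray(T,q[0],.025)); q=blob(S,(262,265)); print("bellS",q,ray(S,q[0],.03))
for n,p in (("loupe",(436,170)),("oil",(333,252)),("stackT",(297,185))): print(n,blob(T,p,n=="loupe")[:2])
a=S["img"][225:295,225:295];b=T["img"][230:300,365:435]
d=T["img"][110:290,240:500]
u=np.hstack([cv2.resize(a,(400,400),interpolation=2),cv2.resize(b,(400,400),interpolation=2)])
cv2.imwrite("pics/z.png",u[:,:,::-1]); cv2.imwrite("pics/topend.png",T["img"][:,:,::-1])
E
```

```text
78.78 [0.3501 0.3499 0.3   ] w 0.045 g 0.0 F [ 0.6 -0.2  0.9] j6 38
bellT (array([403.36932241, 264.91139241]), (389, 251, 30, 29), 671.5) [ 0.42909412 -0.16102962  0.025     ]
bellS (array([260.2064978 , 266.44346549]), (245, 248, 31, 37), 908.0) [ 0.42653338 -0.16690028  0.03      ]
loupe (array([434.4983165 , 170.88956229]), (426, 162, 19, 19))
oil (array([331.34953029, 251.37123421]), (319, 236, 25, 32))
stackT (array([296.38895607, 181.80834341]), (281, 165, 31, 35))
```

View pics/z.png

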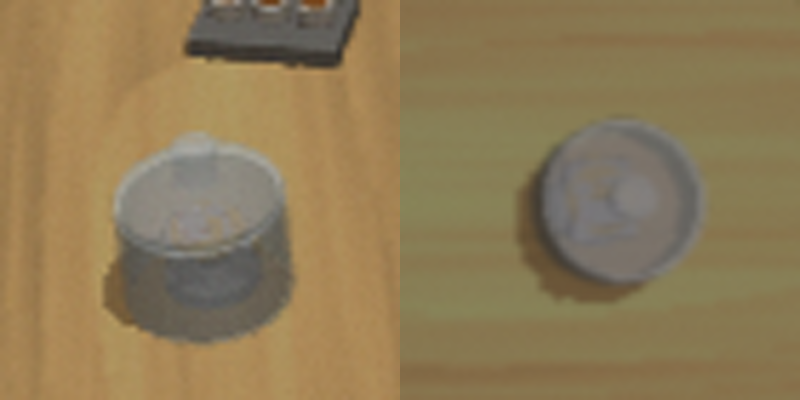

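In both crops the holder sits slightly off the bell's centre. In the side view the bell base is at about (206,285) and the holder at (214,276); in the top view the bell is at (622,201) and the holder at (603,198). That puts the bell about 4–5 mm too far in −y and 2 mm in −x. This is inside the 8 mm tolerance but close enough that I'll nudge it.

```bash
python3 - <<'E'
from h import *
h=(.4285,-.1558); g=(.4300,-.1517)
bot.move_pose([*h,.2],Rz(90)); bot.move_linear([*h,.06]); bot.move_linear([*h,.032],max_speed=.05,until_force=6); 
bot.gripper_to(.010); st("grip")
bot.move_linear([*h,.036],max_speed=.02); bot.move_linear([*g,.036],max_speed=.02)
print(bot.move_linear([*g,.028],max_speed=.006,until_force=2.5)); st("down")
bot.gripper_to(.045); bot.move_linear([*g,.2]); bot.move_pose([.35,.35,.3],Rz(90)); bot.wait(.5); st()
S=bot.capture("side");T=bot.capture("top")
q=blob(T,(400,265)); print("bellT",q,ray(T,q[0],.025)); q=blob(S,(262,265)); print("bellS",q,ray(S,q[0],.03))
print("holderT",ray(T,(400.4,264.6),.02))
for n,p in (("loupe",(436,170)),("oil",(333,252)),("stackT",(297,185))): print(n,blob(T,p,n=="loupe")[:2])
E
```

```text
grip 82.98 [ 0.4284 -0.1558  0.0323] w 0.0114 g 58.6 F [-2.9  0.1  5.7] j6 -27
True
down 84.42 [ 0.4296 -0.1516  0.0323] w 0.0113 g 59.1 F [-2.  -0.5  3.9] j6 -27
 88.47 [0.3501 0.3499 0.3   ] w 0.0448 g 0.0 F [ 0.5  0.3 -0.7] j6 38
bellT (array([401.3006487, 264.2487525]), (387, 250, 30, 29), 668.0) [ 0.43049689 -0.15667565  0.025     ]
bellS (array([260.70833333, 265.10334068]), (245, 247, 32, 37), 908.0) [ 0.42763844 -0.16292294  0.03      ]
holderT [ 0.43002246 -0.15552363  0.02      ]
loupe (array([434.54316069, 170.78220452]), (426, 161, 19, 20))
oil (array([331.39774557, 251.39806763]), (319, 236, 25, 32))
stackT (array([296.40533981, 181.7762945 ]), (281, 165, 31, 35))
```

The bell is now within about 1–2 mm of the holder's centre in the top view, the stack is unchanged, and the loupe and oil cups are where they were. Handing in.

```bash
python3 -c "
from plant import bot
print(bot.job_done())"
```

```text
the job is handed in; nothing more can be done
None
```

The job is handed in at about 88 s: the trays are stacked on the stand in order under the lid, and the bell stands on the table over the movement, within about 2 mm of centre by the top camera; the loupe and oil cups did not move, the arm never worked near the tweezers (not re-measured), and no verdict came back.

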